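# Dock and lock the sample carrier

### The job

Push the grey sample carrier with your fingertips along its rails, towards the end with the steel keeper bar, until you feel it drop fully and level into the locating notches; then push the keeper by its peg round over the carrier as far as its stop, and move clear. Only push: lift nothing and tip nothing, keep the three vials standing in the carrier, and leave the glassware and containers round the track where they are.

Things in the scene. Friction and masses are not known exactly. Their poses are not given: they have to be found in the camera images.
- track: docking track fixed to the bench: aluminium base 450 x 150 x 12 mm (x -300 to +150), four white rails lengthwise (tops 18 mm above the bench) and side guide walls (inner faces y +-63.5, tops 34 mm). Origin: bench level, where the carrier's origin comes when docked. x: along the rails, docking direction, to the robot's left within 15 degrees; y: across, towards the robot; z up.
- notch (a point): middle of one locating notch, at rail-top height (x +60, y +50 mm in the track's frame). The notches are four gaps in the rails, each 18 mm long and 6 mm deep: in the two outer rails (y +-50) at x +60, for the carrier's leading feet, and in the two inner rails (y +-30) at x -60, for its trailing feet. Other feet and notches do not meet.
- carrier: grey plastic board 170 (x) x 124 (y) x 14 mm, loose on the rails on four feet 8 mm tall and 14 mm long at x +-60 mm. Origin: middle, at the feet's soles; x: towards docking. Underside 8 mm, top 22 mm above it. It is 18 mm above the track's origin when riding, 12 mm when dropped in, then with 2 mm play along the rails. Starts 90 to 190 mm short. 0.36 to 0.63 kg without vials; slides at 2 to 6 N.
- carrier_edge (a point): middle of the top of the board's trailing edge face (x -85, y 0, 22 mm above the carrier's origin), where to push. A lip flush with this face, 60 mm wide and 8 mm thick, rises 20 mm above the board's top. Push low: a hard push high on the lip tips the board once it has stopped, and a fingertip pressing hard can hold this end up by friction until it is drawn back.
- keeper (a joint): steel bar 16 x 84 x 6 mm turning level on the track's far (+x) end, 37.5 to 43.5 mm above the bench. Rad, anticlockwise from above: 0 = bar points along track +y (across, open); 1.571 = along track -x, over the docked carrier, at its stop. Starts -0.4 to 0.2 and stays where left (about 2 N at the peg moves it). Clears a docked board by 3.5 mm; strikes one still riding.
- keeper_pivot (a point): the keeper's pivot axis, on top of its hub 46.5 mm above the bench: at x +118 mm, y 0 in the track's frame.
- keeper_peg (a point): centre of the top of the keeper's white upright peg, 12 mm diameter, 65 mm from the pivot axis, 71.5 mm above the bench; the peg stands 28 mm above the bar.
- vial0: small white plastic bottle with a white cap, 27 mm diameter, 52 mm tall, standing loose in a pocket 8 mm deep of the carrier (pocket centre at x -30 mm, y -38 mm in the carrier's frame). Origin: centre of its underside. It rides along with the carrier.
- vial1: small white plastic bottle with a white cap, 27 mm diameter, 52 mm tall, standing loose in a pocket 8 mm deep of the carrier (pocket centre at x -30 mm, y 0 mm in the carrier's frame). Origin: centre of its underside. It rides along with the carrier.
- vial2: small white plastic bottle with a white cap, 27 mm diameter, 52 mm tall, standing loose in a pocket 8 mm deep of the carrier (pocket centre at x -30 mm, y 38 mm in the carrier's frame). Origin: centre of its underside. It rides along with the carrier.
- beaker: glass beaker, 68 mm across, 85 mm tall, on the bench on the far side of the track, a bystander. Origin: centre of its underside.
- reagent: white plastic bottle, 40 mm diameter, 75 mm tall, on the far side of the track, a bystander. Origin: centre of its underside.
- jar: amber glass jar, 60 mm diameter, 60 mm tall, on the far side of the track, a bystander. Origin: centre of its underside.
- dish: shallow glass dish, 90 mm across, 18 mm tall, on the near side of the track, a bystander. Origin: centre of its underside.
- cuvettes: small white closed box 70 x 45 x 35 mm on the near side of the track, a bystander. Origin: centre of its underside.
Things that resemble listed ones, but are neither listed nor needed, are in the scene too. Of the things shaped like the carrier, the grey one is meant.

How it is judged (in metres and radians):
On the way, in this order (a step that is already met when the one before it is completed fails the run):
1. the carrier has dropped level into its notches while the keeper is still open (z of carrier in the frame of track between 0.009 and 0.0145 m and x of carrier in the frame of track between -0.005 and 0.005 m and angle between carrier's own z axis and vertical below 0.03 rad and value of joint keeper below 0.5 rad), for 0.2 s.
2. the keeper is swung over the seated carrier to its stop (z of carrier in the frame of track between 0.009 and 0.0145 m and x of carrier in the frame of track between -0.005 and 0.005 m and angle between carrier's own z axis and vertical below 0.03 rad and value of joint keeper above 1.45 rad), for 0.2 s.
At the end, for the whole second after the job is handed in: The carrier lies level in its notches (origin 9 to 14.5 mm above the track's origin, within 5 mm of it along the rails, tilt under 0.03 rad) and at rest, the keeper reads above 1.45 rad and is at rest, and the three vials stand upright (within 0.2 rad) in their pockets (all of step 2 and angle between each of vial0, vial1, vial2's own z axis and vertical below 0.2 rad and z of each of vial0, vial1, vial2 in the frame of carrier below 0.019 m and horizontal distance between each of vial0, vial1, vial2 and carrier below 0.08 m and linear speed of carrier below 0.01 m/s and velocity of joint keeper between -0.05 and 0.05 rad/s); the robot touches nothing.
It fails at once if the carrier is lifted off its rails or tipped (z of carrier in the frame of track above 0.032 m or angle between carrier's own z axis and vertical above 0.2 rad).
It fails at once if a vial is lifted out of the carrier or tipped (angle between any of vial0, vial1, vial2's own z axis and vertical above 0.5 rad or z of any of vial0, vial1, vial2 in the frame of carrier above 0.026 m).
It fails at once if something standing round the track is displaced by more than 20 mm (distance of any of beaker, reagent, jar, dish, cuvettes from where it was at the start of the episode above 0.02 m).
It also fails if it takes over 53 s, if anything falls off the work surface, if the arm or the gripper's body presses on something with over 40 N, if the wrist force passes 120 N, or if a joint passes its speed limit or range.

### The arm

A 7-joint arm with a two-finger parallel gripper is mounted at the origin on the work surface. World frame = base frame: x ahead of the robot, y to its left, z up, the work surface at z = 0. Lengths are in mm, angles in rad, forces in N, time in s.
With the tool pointing down it reaches from about 400 to 875 mm from the base axis. Payload 4.4 kg.
Tool frame: the origin (TCP) lies on the centre line of the jaws, within the pads' length; the fingertips stand 25 mm ahead of it and the grasp point (between the pads) lies 6 mm ahead of it; x points along the fingers, y is the direction in which the jaws open and shut, and the axes are right-handed (so a half turn about x gives the same grasp; the last joint's range is limited). The gripper opens to 85 mm and grips with 20 to 120 N. Pads are 22 mm wide; open, the fingers measure 114 mm over their backs; the gripper's body (76 mm by 85 mm) begins 54 mm behind the grasp point. The pads swing forward as they close: fully open they stand 13 mm farther back than shut.
Start: joints at [-1.358, 0.628, 0.038, 1.517, -0.027, 0.996, -0.02], TCP at [178.858, 624.922, 256.313] pointing down, gripper open.
Joint ranges: [-3.06, 3.06], [-0.37, 2.12], [-1.25, 1.32], [0.18, 2.47], [-1.1, 4.24], [0.23, 1.98], [-2.94, 2.94]. Speed limits (rad/s): [2.57, 2.57, 3.14, 3.14, 3.14, 3.14, 3.14].

### API

Orientations are given as [roll, pitch, yaw] about the fixed x, y, z axes, in that order (R = Rz(yaw) Ry(pitch) Rx(roll)).
In Python, from cell import * gives the robot as it stands. The module is installed in compiled form; this text tells all that it offers.
- The arm moves only by the tool jog_arm, never from a script. Its argument "series" is a list of rows, each a list of 3 entries, a list of its own where there are three numbers: the turn, a rotation vector about the tool's x, y, z in degrees, then the shift along the tool's x, y, z in mm, then the gripper's target within -1 to 1 (shut at 1, half-way at 0, fully open at -1). In form: [[[rx, ry, rz], [dx, dy, dz], hand], ...]. A call has 1 to 8 rows; each row shifts and turns the commanded pose from where the row before left it, along the tool's axes as they then stand; what a row does not reach is not made up. A row lasts 1/8 s, in which the tool goes at most 62.5 mm and 10.7 degrees, less where a joint would pass 70% of its speed; a pose out of reach is approached as far as the arm can. A call is refused whole if a number of a shift passes 62.5 or a number of a turn 10.7, either way. A call with a gripper value outside its range is refused whole. The fingers move at their own pace and stop on an object; the grip force is fixed at half the most. Time passes only in rows, so rows that do not move let the fingers close. It gives the time, the measured TCP pose, the force and the opening at its end, in the units of the state.
- read_state(): the state, without advancing time (a new reading comes with each control period).
- get_image(name): name is "scene" or "top" or "wrist"; returns a dict with "img" (480x640x3 uint8, red, green, blue), "range_z" (480x640 float32, mm along the optical axis (not along the pixel's ray), 0 where there is no reading), "fovy" (degrees; the focal length in pixels is half the picture's height over the tangent of half this angle, whatever the lens; pixels are square), "cx", "cy" (the principal point, pixels), "cam_to_world" (4x4, takes a point from camera to world coordinates). Camera axes: x right, y up, looking along -z (the intrinsics and any distortion apply to the point x, -y, -z); pixel columns grow to the right and rows downward; lengths in mm; the calibration is good to about 2 mm. A picture is of the moment at which its call begins.
- finish_job(): hands the job in, once; it reports no verdict.
The state is a dict: "clock": time; "qpos": joint angles; "qd": joint speeds; "tau": joint torques, N m; "eef_pos": TCP position; "tool_rot": TCP orientation; "force": force on the tool from outside, world axes, zero at the start; "torque": the same for the moment, N m; "width": finger opening in mm.
Only numpy, scipy, OpenCV 4.12 (cv2) and the standard library are available. Lean on these libraries where they do the work, as an engineer would, in place of code of your own. Each camera call takes 0.05 s, during which the arm holds its last target. There are 200 camera calls.

## Working session

There is one attempt and no reset: what is moved stays moved. The work goes in short steps, Python scripts to look and compute and a tool call to move; the robot and the scene stay as the last step left them, time stands still between calls to the robot, and variables do not carry over. Pictures are saved under pics/ and viewed, about 8 in all and at most 12, crops included, and the job is handed in when it is done.

Besides the shell and the picture viewer there is one more tool, called after "Request:" by a JSON object that holds its "fn" and its "kwargs", one argument or row to a line. jog_arm: Moves the arm, as the interface text tells. Its arguments: {"type":"object","properties":{"series":{"type":"array"}},"required":["series"]}

```bash
mkdir -p pics
cat > h.py <<'E'
from cell import *
import numpy as np, cv2
def grab(n,save):
    d=get_image(n); cv2.imwrite('pics/'+save+'.png',d['img'][:,:,::-1]); np.savez(''+save+'.npz',**d); return d
def ray(d,u,v):
    f=240/np.tan(np.radians(float(d['fovy']))/2)
    c=np.array([(u-d['cx'])/f,-(v-d['cy'])/f,-1.]); M=np.array(d['cam_to_world'])
    return M[:3,3],M[:3,:3]@c
def onplane(d,u,v,z):
    o,r=ray(d,u,v); return o+r*(z-o[2])/r[2]
def depthpt(d,u,v):
    o,r=ray(d,u,v); return o+r*float(d['range_z'][int(v),int(u)])
E
python3 - <<'E'
from h import *
for n in ['scene','top']:
    d=grab(n,n); print(n,[ (k,d[k]) for k in d if k not in('img','range_z')])
print(read_state())
E
```

```text
scene [('fovy', 46.460309336764986), ('cx', 335.0750785863392), ('cy', 247.577810263143), ('cam_to_world', array([[-6.12276350e-01, -6.29464434e-01,  4.78426794e-01,
         1.02078944e+03],
       [ 7.90604310e-01, -4.81383926e-01,  3.78436706e-01,
         4.56342441e+02],
       [-7.90547891e-03,  6.09954131e-01,  7.92397288e-01,
         9.62273810e+02],
       [ 0.00000000e+00,  0.00000000e+00,  0.00000000e+00,
         1.00000000e+00]]))]
top [('fovy', 46.73960875372032), ('cx', 321.99202773955267), ('cy', 240.1475184416552), ('cam_to_world', array([[ 1.01893155e-01,  9.73855306e-01, -2.03036024e-01,
         2.11959277e+02],
       [-9.94773549e-01,  1.01097316e-01, -1.43149853e-02,
         4.45712199e+01],
       [ 6.58567274e-03,  2.03433465e-01,  9.79066624e-01,
         1.36160142e+03],
       [ 0.00000000e+00,  0.00000000e+00,  0.00000000e+00,
         1.00000000e+00]]))]
{'clock': 0.1, 'qpos': array([-1.35779345,  0.62923243,  0.03845188,  1.51824879, -0.02702328,
        0.99630352, -0.02003395]), 'qd': array([-0.00022767, -0.00209784, -0.00027398, -0.00251948, -0.00019968,
       -0.00132618, -0.00096186]), 'tau': array([ 3.07640272e-03, -5.64529431e+01,  1.23029027e+00, -1.93971097e+01,
        1.12375355e-02,  5.44480528e-03,  6.46394138e-07]), 'eef_pos': array([178.71117188, 624.42263104, 255.50101944]), 'tool_rot': array([-1.57079222,  1.56912205, -1.84964705]), 'force': array([-0.34481654, -0.52271047, -0.94723643]), 'torque': array([-0.05574458,  0.0360365 ,  0.00049381]), 'width': 85.55596533837728}
```

View pics/top.png

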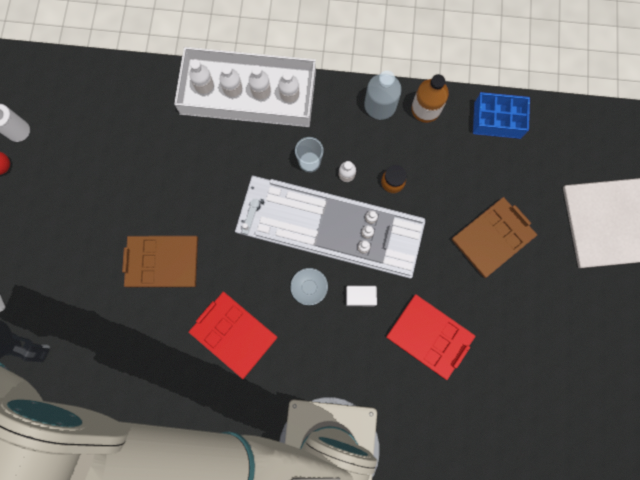

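View pics/scene.png

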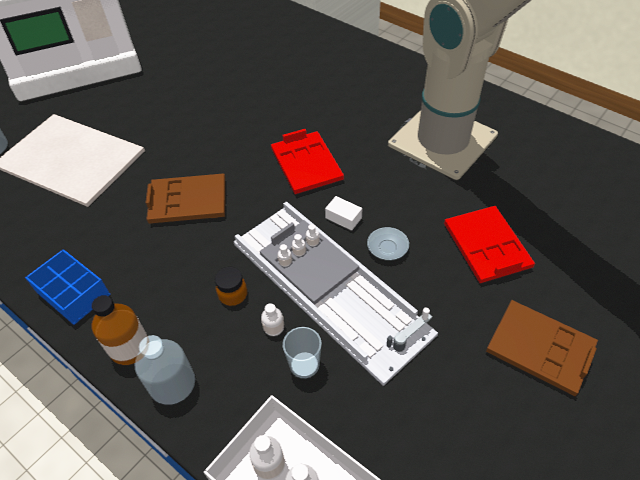

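The top view shows five carrier-shaped things: grey (355,232), brown (160,262) and (495,237), red (233,335) and (431,337). The grey one is the target: it is the only grey one, and it lies on the track with vials in it. Its lip is at (388,237), and the keeper is at the left end, about (250,213). I'll enlarge it to confirm.

Run:
```python
import cv2
a=cv2.imread('pics/top.png')[168:288,228:432]; b=cv2.imread('pics/scene.png')[195:395,225:445]
a=cv2.resize(a,None,fx=3.9,fy=3.9,interpolation=cv2.INTER_CUBIC)
cv2.imwrite('pics/c1.png',a)
cv2.imwrite('pics/c2.png',cv2.resize(b,None,fx=3,fy=3,interpolation=cv2.INTER_CUBIC))
```

```text
(no output)
```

View pics/c1.png

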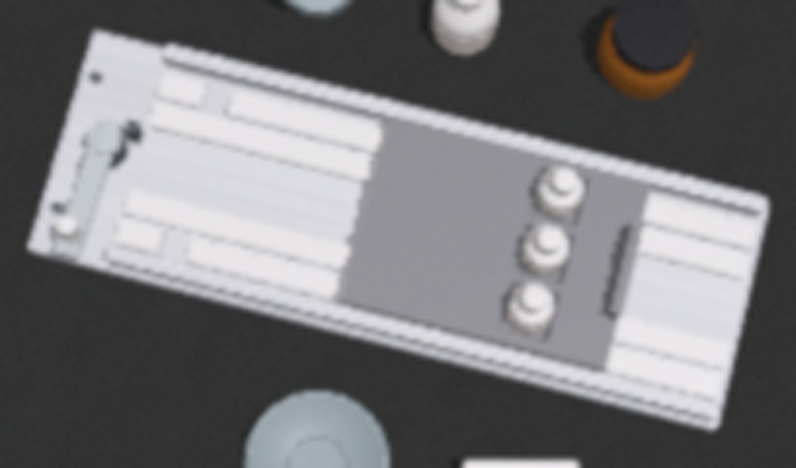

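View pics/c2.png

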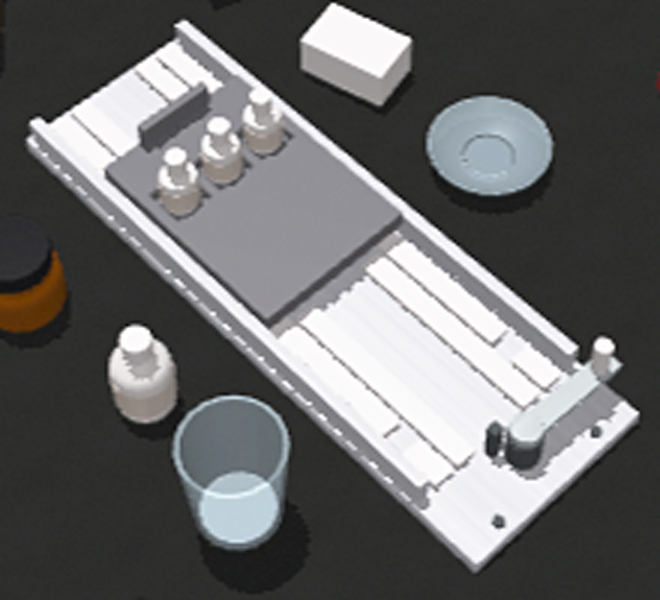

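The crop confirms the grey carrier, with its lip at the trailing (right) end. In c1 pixels, the keeper pivot is about (104,133) and the peg top about (66,222), so the keeper is open. Next I turn these into world points from both views.

Run:
```python
import numpy as np
from h import ray,onplane,depthpt,read_state
T=dict(np.load('top.npz'));S=dict(np.load('scene.npz'))
t=lambda p:((p[0]-1.45)/3.9+228,(p[1]-1.45)/3.9+168); s=lambda p:((p[0]-1)/3+225,(p[1]-1)/3+195)
P={}
for n,z,a,b in [('endfar',12,(97,30),(475,568)),('endnear',12,(30,250),(637,415)),('pivot',46.5,(104,133),(522,427)),('peg',71.5,(66,222),(603,343)),
 ('trailfar',40,(648,190),(107,170)),('trailnear',40,(607,370),None),('leadfar',40,(383,120),(268,320)),('leadnear',40,(340,300),(400,215)),('tailfarwall',34,(768,200),(38,122)),('tailnearwall',34,(717,428),(183,23)),
 ('v0cap',70,(565,180),(178,157)),('v2cap',70,(534,295),(261,95))]:
    A=onplane(T,*t(a),z); B=onplane(S,*s(b),z) if b else A*np.nan
    P[n]=(A,B); print(n,A.round(1),B.round(1),'depth',depthpt(T,*t(a)).round(1))
for k in (0,1):
    ef,en,tf,tn=[P[n][k][:2] for n in('endfar','endnear','tailfarwall','tailnearwall')]
    m1=(ef+en)/2;m0=(tf+tn)/2; d=m1-m0
    print('len',np.linalg.norm(d),'wid',np.linalg.norm(ef-en),np.linalg.norm(tf-tn)); u=d/np.linalg.norm(d); yaw=np.arctan2(u[1],u[0]); v=np.array([-u[1],u[0]])
    o=m1-150*u; print('origin',o,'yaw deg',np.degrees(yaw))
    for n in P: q=P[n][k][:2]-o; print('  ',n,(q@u).round(1),(q@v).round(1))
```

```text
endfar [641.  257.1  12. ] [640.1 261.4  12. ] depth [646.7 259.9  -6. ]
endnear [490.8 280.9  12. ] [491.7 284.1  12. ] depth [491.9 281.8   6.8]
pivot [563.2 238.7  46.5] [560.9 238.9  46.5] depth [563.  238.6  47.3]
peg [498.2 250.9  71.5] [494.5 252.   71.5] depth [498.6 251.2  69.8]
trailfar [ 563.6 -105.3   40. ] [ 565.9 -101.2   40. ] depth [ 563.8 -105.4   39.1]
trailnear [446.5 -88.7  40. ] [nan nan nan] depth [449.5 -90.4  23.1]
leadfar [591.7  65.2  40. ] [592.8  64.   40. ] depth [595.8  65.4  26. ]
leadnear [473.4  80.1  40. ] [473.7  82.2  40. ] depth [477.3  80.7  20.2]
tailfarwall [ 566.5 -181.9   34. ] [ 561.  -172.9   34. ] depth [ 575.2 -187.5    1.5]
tailnearwall [ 418.4 -159.9   34. ] [ 426.5 -152.9   34. ] depth [ 424.4 -165.9   -4.7]
v0cap [556.6 -50.5  70. ] [543.5 -52.5  70. ] depth [552.1 -49.3  86.9]
v2cap [482.7 -37.8  70. ] [467.6 -42.5  70. ] depth [479.2 -36.7  87. ]
len 446.0157897521475 wid 152.01729304524585 149.78862658371065
origin [541.21336924 121.05329634] yaw deg 80.51988594844498
   endfar 150.6 -76.0
   endnear 149.4 76.0
   pivot 119.7 -2.3
   peg 121.0 63.8
   trailfar -219.6 -59.3
   trailnear -222.5 58.9
   leadfar -46.8 -59.0
   leadnear -51.5 60.2
   tailfarwall -294.7 -74.9
   tailnearwall -297.3 74.9
   v0cap -166.7 -43.5
   v2cap -166.3 31.5
len 441.6251919708528 wid 150.12977486527905 135.98732921240818
origin [541.39596558 124.76399908] yaw deg 80.59699099001827
   endfar 150.9 -75.1
   endnear 149.1 75.1
   pivot 115.8 -0.6
   peg 117.8 67.0
   trailfar -218.9 -61.1
   trailnear nan nan
   leadfar -51.6 -60.6
   leadnear -53.0 59.9
   tailfarwall -290.5 -68.0
   tailnearwall -292.8 68.0
   v0cap -174.6 -31.0
   v2cap -177.0 45.5
```

```bash
cat >> h.py <<'E'
from scipy.spatial.transform import Rotation as Rn
O=np.array([541.3,122.5,0]); a=np.radians(80.6)
U=np.array([np.cos(a),np.sin(a),0]); V=np.array([-np.sin(a),np.cos(a),0]); Z=np.array([0,0,1.])
W=np.c_[U,V,Z]  # track axes in world
def now():
    s=read_state(); R=Rn.from_euler('xyz',s['tool_rot']).as_matrix(); p=np.array(s['eef_pos']); return s,R,p
def rep(target=None,Rt=None):
    s,R,p=now(); tip=p+25*R[:,0]
    print('t',round(s['clock'],2),'TCP',p.round(1),'tip(track)',(W.T@(tip-O)).round(1),'F(track)',(W.T@s['force']).round(1),'w',round(s['width'],1))
    print('tool axes in track\n',(W.T@R).round(3)); 
    if Rt is not None:
        print('turn deg',np.degrees(Rn.from_matrix(R.T@Rt).as_rotvec()).round(2)); R=Rt; tip=p+25*R[:,0]
    if target is not None: print('shift',(R.T@(O+W@np.array(target,float)-tip)).round(1))
E
python3 - <<'E'
from h import *
t=np.radians(10)
x=np.array([np.sin(t),0,-np.cos(t)])
for sg in (1,-1):
  for k in (0,1):
    y=sg*np.array([0,1.,0]); z=np.cross(x,y)
    Rt=W@np.c_[x,y,z]
    if k: Rt=W@np.c_[x,-z,y]
    rep([-275,0,120],Rt)
print(read_state()['qpos'])
E
```

```text
t 0.1 TCP [178.7 624.4 255.5] tip(track) [435.9 439.7 230.5] F(track) [-0.6  0.3 -0.9] w 85.6
tool axes in track
 [[-0.002  0.993 -0.115]
 [ 0.    -0.115 -0.993]
 [-1.    -0.002  0.   ]]
turn deg [-96.3   -7.59   8.5 ]
shift [ -15.  -439.7 -723.7]
t 0.1 TCP [178.7 624.4 255.5] tip(track) [435.9 439.7 230.5] F(track) [-0.6  0.3 -0.9] w 85.6
tool axes in track
 [[-0.002  0.993 -0.115]
 [ 0.    -0.115 -0.993]
 [-1.    -0.002  0.   ]]
turn deg [172.77  15.26  -0.86]
shift [ -15.   723.7 -439.7]
t 0.1 TCP [178.7 624.4 255.5] tip(track) [435.9 439.7 230.5] F(track) [-0.6  0.3 -0.9] w 85.6
tool axes in track
 [[-0.002  0.993 -0.115]
 [ 0.    -0.115 -0.993]
 [-1.    -0.002  0.   ]]
turn deg [83.19  8.24  7.36]
shift [-15.  439.7 723.7]
t 0.1 TCP [178.7 624.4 255.5] tip(track) [435.9 439.7 230.5] F(track) [-0.6  0.3 -0.9] w 85.6
tool axes in track
 [[-0.002  0.993 -0.115]
 [ 0.    -0.115 -0.993]
 [-1.    -0.002  0.   ]]
turn deg [-6.56  0.57 10.08]
shift [ -15.  -723.7  439.7]
[-1.35779345  0.62923243  0.03845188  1.51824879 -0.02702328  0.99630352
 -0.02003395]
```

Request:
{"fn": "jog_arm", "kwargs": {
  "series": [
    [[-3.3,0.3,5],[0,0,0],1],
    [[-3.3,0.3,5],[0,0,0],1],
    [[0,0,0],[-8,-40,40],1],
    [[0,0,0],[-8,-40,40],1],
    [[0,0,0],[-8,-40,40],1],
    [[0,0,0],[-8,-40,40],1],
    [[0,0,0],[-8,-40,40],1],
    [[0,0,0],[-8,-40,40],1]
  ]
}}

```text
clock: 1.1
eef_pos: [376.7, 342.7, 261.7]
tool_rot: [1.573, 1.396, 1.41]
force: [0.8, 0.2, 0.0]
width: 0.2
```

Request:
{"fn": "jog_arm", "kwargs": {
  "series": [
    [[0,0,0],[-8,-40,40],1],
    [[0,0,0],[-8,-40,40],1],
    [[0,0,0],[-8,-40,40],1],
    [[0,0,0],[-8,-40,40],1],
    [[0,0,0],[-8,-40,40],1],
    [[0,0,0],[0,0,0],1]
  ]
}}

```text
clock: 1.85
eef_pos: [542.7, 105.0, 265.7]
tool_rot: [1.564, 1.398, 1.391]
force: [0.2, 0.5, -0.1]
width: -0.2
```

```bash
cat >> h.py <<'E'
t_=np.radians(10); x_=np.array([np.sin(t_),0,-np.cos(t_)]); y_=np.array([np.cos(t_),0,np.sin(t_)])
RT=W@np.c_[x_,y_,np.cross(x_,y_)]
E
python3 -c "
from h import *
rep([-275,0,120],RT); print(now()[0]['qpos'])"
```

```text
t 1.85 TCP [542.7 105.  265.7] tip(track) [-12.7  -4.3 241.1] F(track) [ 0.6 -0.1 -0.1] w -0.2
tool axes in track
 [[ 0.171  0.985 -0.009]
 [-0.003 -0.008 -1.   ]
 [-0.985  0.171  0.001]]
turn deg [-0.47  0.15  0.13]
shift [  73.7 -279.4   -4.3]
[-0.08137397  0.45888649 -0.09409984  1.83086034 -0.16797454  0.80217198
  1.34756565]
```

Request:
{"fn": "jog_arm", "kwargs": {
  "series": [
    [[0,0,0],[0,-55,-1],1],
    [[0,0,0],[0,-56,-1],1],
    [[0,0,0],[0,-56,-1],1],
    [[0,0,0],[0,-56,-1],1],
    [[0,0,0],[0,-56,0],1],
    [[0,0,0],[35,0,0],1],
    [[0,0,0],[38,0,0],1],
    [[0,0,0],[0,0,0],1]
  ]
}}

```text
clock: 2.85
eef_pos: [491.4, -145.0, 143.9]
tool_rot: [1.609, 1.394, 1.447]
force: [0.7, 0.7, 0.4]
width: -0.1
```

```bash
python3 -c "
from h import *
rep([-272,0,50]); d=grab('wrist','w1'); d=grab('scene','s2'); cv2.imwrite('pics/s2c.png',cv2.resize(d['img'][180:380,200:420,::-1],None,fx=3,fy=3,interpolation=2))
w=cv2.imread('pics/w1.png');b=cv2.imread('pics/s2c.png'); cv2.imwrite('pics/m1.png',np.hstack([cv2.resize(w,(420,315)),cv2.resize(b,(380,345))[:315]]))"
```

```text
t 2.85 TCP [ 491.4 -145.   143.9] tip(track) [-267.6    5.7  119.3] F(track) [ 0.8 -0.6  0.4] w -0.1
tool axes in track
 [[ 0.176  0.984  0.003]
 [ 0.007  0.002 -1.   ]
 [-0.984  0.176 -0.007]]
shift [ 67.4 -16.5   6.1]
```

View pics/m1.png

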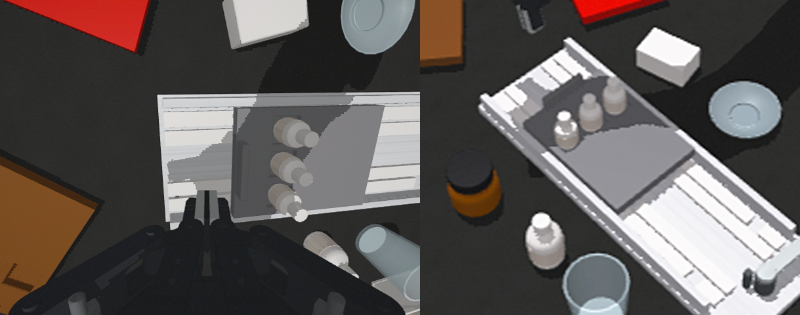

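Wrist view: the fingertips at (207,195) are over the empty rails, behind the lip. Vials are standing. I'll check how far the fingertips really reach from the scene depth.

```bash
python3 -c "
from h import *
d=dict(np.load('s2.npz'))
pts=[]
for v in range(150,215):
  for u in range(235,300):
    if d['range_z'][v,u]>0:
      q=W.T@(depthpt(d,u,v)-O)
      if q[2]>95 and -320<q[0]<-220 and abs(q[1])<40: pts.append(q)
p=np.array(pts); print(len(p), np.percentile(p,[0,2,50,98,100],axis=0).round(1)); l=p[p[:,2]<135]; print(l.min(0),l.max(0))"
```

```text
1186 [[-319.4  -33.2  121.4]
 [-311.3  -29.3  130.8]
 [-260.    -5.6  213.7]
 [-222.    13.8  261.2]
 [-220.1   16.9  265.7]]
[-275.10837489   -7.34819673  121.36630962] [-255.04618383   13.12079843  134.93192709]
```

Request:
{"fn": "jog_arm", "kwargs": {
  "series": [
    [[0,0,0],[22,-5,2],1],
    [[0,0,0],[22,-5,2],1],
    [[0,0,0],[24,-5,2],1],
    [[0,0,0],[0,0,0],1]
  ]
}}

```text
clock: 3.45
eef_pos: [499.1, -151.1, 76.6]
tool_rot: [1.575, 1.396, 1.411]
force: [0.4, -0.6, -0.3]
width: -0.0
```

```bash
python3 -c "
from h import *
rep([-270,0,25])"
```

```text
t 3.45 TCP [ 499.1 -151.1   76.6] tip(track) [-272.4   -3.    52. ] F(track) [-0.5 -0.5 -0.3] w -0.0
tool axes in track
 [[ 0.174  0.985  0.001]
 [ 0.001  0.001 -1.   ]
 [-0.985  0.174 -0.001]]
shift [27.  -2.3 -3. ]
```

Request:
{"fn": "jog_arm", "kwargs": {
  "series": [
    [[0,0,0],[14,-1,-1],1],
    [[0,0,0],[13,-1,-2],1],
    [[0,0,0],[1.7,9.8,0],1],
    [[0,0,0],[1.7,9.8,0],1],
    [[0,0,0],[0.9,4.9,0],1],
    [[0,0,0],[0,0,0],1]
  ]
}}

```text
clock: 4.2
eef_pos: [500.7, -122.6, 49.7]
tool_rot: [1.57, 1.396, 1.408]
force: [0.5, -0.2, 0.1]
width: 0.1
```

```bash
python3 -c "
from h import *
rep([-235,0,24.5])"
```

```text
t 4.2 TCP [ 500.7 -122.6   49.7] tip(track) [-244.    -0.    25.1] F(track) [-0.1 -0.5  0.1] w 0.1
tool axes in track
 [[ 0.174  0.985  0.002]
 [ 0.     0.002 -1.   ]
 [-0.985  0.174  0.   ]]
shift [2.2 8.8 0. ]
```

Request:
{"fn": "jog_arm", "kwargs": {
  "series": [
    [[0,0,0],[0.5,3,0],1],
    [[0,0,0],[0.5,3,0],1],
    [[0,0,0],[0.5,3,0],1],
    [[0,0,0],[0.5,3,0],1],
    [[0,0,0],[0.7,4,0],1],
    [[0,0,0],[0.7,4,0],1],
    [[0,0,0],[0.7,4,0],1],
    [[0,0,0],[0.7,4,0],1]
  ]
}}

```text
clock: 5.2
eef_pos: [505.0, -95.1, 49.5]
tool_rot: [1.573, 1.396, 1.41]
force: [-0.5, -2.8, -0.4]
width: 0.2
```

Request:
{"fn": "jog_arm", "kwargs": {
  "series": [
    [[0,0,0],[0.9,5,0],1],
    [[0,0,0],[0.9,5,0],1],
    [[0,0,0],[0.9,5,0],1],
    [[0,0,0],[0.9,5,0],1],
    [[0,0,0],[0.9,5,0],1],
    [[0,0,0],[0.9,5,0],1],
    [[0,0,0],[0.9,5,0],1],
    [[0,0,0],[0.9,5,0],1]
  ]
}}

```text
clock: 6.2
eef_pos: [511.7, -55.0, 49.4]
tool_rot: [1.573, 1.396, 1.409]
force: [-0.6, -4.4, 2.5]
width: -0.1
```

```bash
python3 -c "
from h import *
rep([-100,0,24.5]); d=grab('scene','s3'); cv2.imwrite('pics/s3c.png',cv2.resize(d['img'][180:400,200:450,::-1],None,fx=2.6,fy=2.6,interpolation=2))"
```

```text
t 6.2 TCP [511.7 -55.   49.4] tip(track) [-175.6    0.2   24.8] F(track) [-4.5 -0.2  2.5] w -0.1
tool axes in track
 [[ 0.174  0.985  0.001]
 [ 0.     0.001 -1.   ]
 [-0.985  0.174 -0.   ]]
shift [13.4 74.4  0.3]
```

View pics/s3c.png

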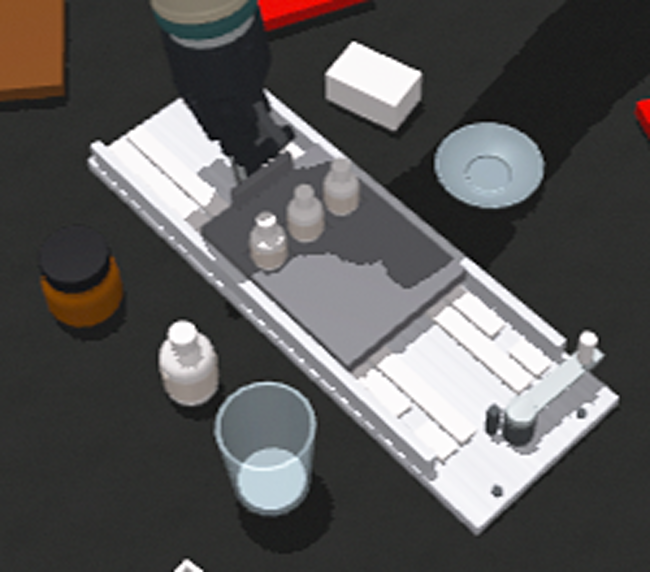

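The carrier is moving squarely with vials upright. Its leading far corner is at crop (350,363), and that gives the remaining travel.

```bash
python3 -c "
from h import *
d=dict(np.load('s3.npz'))
for u,v in[(350,363),(464,263)]: print(W.T@(onplane(d,199.5+u/2.6+.3,179.8+v/2.6,40)-O))"
```

```text
[  7.23043456 -58.78496066  40.        ]
[ 2.37619206 64.55900553 40.        ]
```

Request:
{"fn": "jog_arm", "kwargs": {
  "series": [
    [[0,0,0],[0.9,5,0],1],
    [[0,0,0],[0.9,5,0],1],
    [[0,0,0],[0.9,5,0],1],
    [[0,0,0],[0.9,5,0],1],
    [[0,0,0],[0.9,5,0],1],
    [[0,0,0],[0.9,5,0],1],
    [[0,0,0],[0.9,5,0],1],
    [[0,0,0],[0.9,5,0],1]
  ]
}}

```text
clock: 7.25
eef_pos: [518.3, -15.6, 49.4]
tool_rot: [1.571, 1.397, 1.407]
force: [-0.9, -6.6, 3.9]
width: -0.0
```

Request:
{"fn": "jog_arm", "kwargs": {
  "series": [
    [[0,0,0],[0.7,4,0],1],
    [[0,0,0],[0.7,4,0],1],
    [[0,0,0],[0.7,4,0],1],
    [[0,0,0],[0.7,4,0],1],
    [[0,0,0],[0.7,4,0],1],
    [[0,0,0],[0.5,3,0],1],
    [[0,0,0],[0.5,3,0],1],
    [[0,0,0],[0.35,2,0],1]
  ]
}}

```text
clock: 8.25
eef_pos: [522.7, 12.6, 49.4]
tool_rot: [1.574, 1.397, 1.411]
force: [-0.8, -5.8, 2.8]
width: -0.3
```

Request:
{"fn": "jog_arm", "kwargs": {
  "series": [
    [[0,0,0],[0.25,1.5,0],1],
    [[0,0,0],[0.25,1.5,0],1],
    [[0,0,0],[0.25,1.5,0],1]
  ]
}}

```text
clock: 8.62
eef_pos: [523.3, 17.1, 49.4]
tool_rot: [1.575, 1.397, 1.411]
force: [-1.0, -4.9, 2.8]
width: -0.1
```

Tip is at about x = −103 and the carrier is still sliding. I continue in small steps and watch the force.

Request:
{"fn": "jog_arm", "kwargs": {
  "series": [
    [[0,0,0],[0.25,1.5,0],1],
    [[0,0,0],[0.25,1.5,0],1],
    [[0,0,0],[0.25,1.5,0],1]
  ]
}}

```text
clock: 9.0
eef_pos: [523.7, 22.2, 49.3]
tool_rot: [1.581, 1.396, 1.417]
force: [-0.4, -1.6, -0.7]
width: 0.1
```

Request:
{"fn": "jog_arm", "kwargs": {
  "series": [
    [[0,0,0],[0.25,1.5,0],1],
    [[0,0,0],[0.25,1.5,0],1]
  ]
}}

```text
clock: 9.25
eef_pos: [524.6, 25.2, 49.4]
tool_rot: [1.576, 1.396, 1.413]
force: [-0.6, -3.8, -0.1]
width: -0.1
```

Request:
{"fn": "jog_arm", "kwargs": {
  "series": [
    [[0,0,0],[0.25,1.5,0],1],
    [[0,0,0],[0.25,1.5,0],1]
  ]
}}

```text
clock: 9.5
eef_pos: [524.7, 25.8, 49.3]
tool_rot: [1.577, 1.399, 1.412]
force: [-2.6, -11.1, 2.8]
width: -0.2
```

The force dipped (the drop) and then rose against a hard stop. I draw back and look.

Request:
{"fn": "jog_arm", "kwargs": {
  "series": [
    [[0,0,0],[-0.9,-5,0],1],
    [[0,0,0],[-1.7,-10,0],1],
    [[0,0,0],[-1.7,-10,0],1],
    [[0,0,0],[-1.7,-10,0],1],
    [[0,0,0],[0,0,0],1]
  ]
}}

```text
clock: 10.12
eef_pos: [519.5, -8.4, 49.3]
tool_rot: [1.573, 1.396, 1.408]
force: [-0.3, -0.3, 0.3]
width: -0.1
```

```bash
python3 -c "
from h import *
rep([-160,0,120]); d=grab('scene','s4'); cv2.imwrite('pics/s4c.png',cv2.resize(d['img'][180:400,200:450,::-1],None,fx=2.6,fy=2.6,interpolation=2))
for x,name,imgn in [(0,'scene','s4')]:
  pts=[]
  for v in range(200,360):
    for u in range(220,420):
      if d['range_z'][v,u]>0: pts.append(W.T@(depthpt(d,u,v)-O))
  p=np.array(pts)
  for x0 in range(-120,110,10):
    m=(abs(p[:,0]-x0)<5)&(abs(p[:,1]-5)<50)&(p[:,2]<60)&(p[:,2]>5); 
    print(x0,m.sum(),np.median(p[m,2]).round(1) if m.sum() else None,end=' | ')
"
```

```text
t 10.12 TCP [519.5  -8.4  49.3] tip(track) [-128.4    0.2   24.7] F(track) [-0.4  0.2  0.3] w -0.1
tool axes in track
 [[ 0.173  0.985 -0.001]
 [ 0.    -0.001 -1.   ]
 [-0.985  0.173 -0.   ]]
shift [-99.4 -14.6   0.2]
-120 266 17.0 | -110 184 14.4 | -100 109 17.2 | -90 31 17.9 | -80 124 51.4 | -70 329 35.5 | -60 209 33.4 | -50 115 33.9 | -40 64 32.8 | -30 83 52.0 | -20 281 47.3 | -10 288 34.5 | 0 228 33.6 | 10 216 33.4 | 20 227 33.4 | 30 235 33.6 | 40 230 33.5 | 50 243 33.7 | 60 233 33.5 | 70 241 33.5 | 80 244 33.5 | 90 398 21.2 | 100 197 13.8 |
```

View pics/s4c.png

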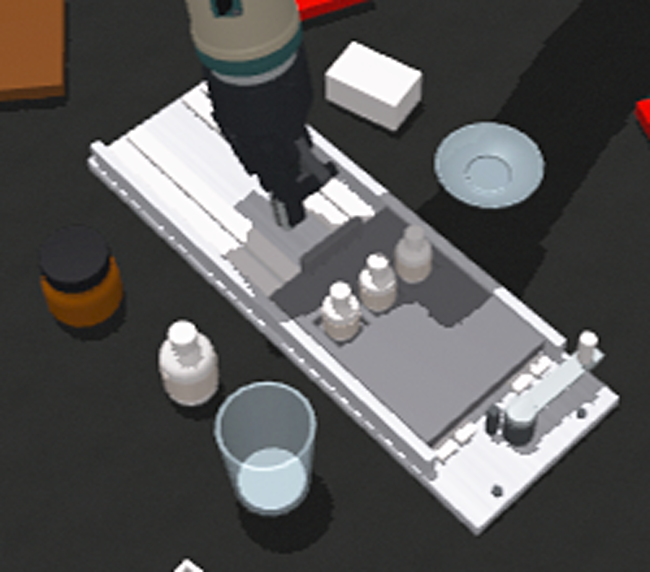

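The board is level at z≈33.5 (34 expected when seated) over its whole length, and the vials are upright with the keeper still open. Next: rise, set the tool vertical, and go round beyond the peg.

Request:
{"fn": "jog_arm", "kwargs": {
  "series": [
    [[0,0,0],[-45,0,0],1],
    [[0,0,0],[-50,0,0],1],
    [[0,0,0],[-50,0,0],1],
    [[0,0,-10],[0,0,0],1],
    [[0,0,0],[0,50,-10],1],
    [[0,0,0],[0,50,-10],1],
    [[0,0,0],[0,50,-10],1],
    [[0,0,0],[0,50,-10],1]
  ]
}}

```text
clock: 11.18
eef_pos: [508.0, 174.2, 192.2]
tool_rot: [2.31, 1.57, 2.148]
force: [1.0, 0.4, -0.7]
width: -0.2
```

Request:
{"fn": "jog_arm", "kwargs": {
  "series": [
    [[0,0,0],[0,50,-10],1],
    [[0,0,0],[0,45,-10],1],
    [[0,0,0],[0,10,-5],1],
    [[0,0,0],[0,0,0],1]
  ]
}}

```text
clock: 11.68
eef_pos: [500.1, 280.2, 192.0]
tool_rot: [-2.938, 1.57, -3.099]
force: [0.5, -1.1, -1.0]
width: 0.1
```

```bash
python3 -c "
from h import *
x=np.array([0,0,-1.]);y=np.array([1.,0,0]);rep([155,65,54],W@np.c_[x,y,np.cross(x,y)])
d=grab('top','t2');g=d['img'].astype(int)
d=grab('wrist','w2')
cv2.imwrite('pics/w2.png',cv2.resize(d['img'][:,:,::-1],(560,420)))"
```

```text
t 11.68 TCP [500.1 280.2 192. ] tip(track) [148.8  66.4 167. ] F(track) [-1.  -0.7 -1. ] w 0.1
tool axes in track
 [[-0.     1.     0.003]
 [ 0.001  0.003 -1.   ]
 [-1.    -0.    -0.001]]
turn deg [ 0.17 -0.07  0.01]
shift [113.    6.2   1.4]
```

View pics/w2.png

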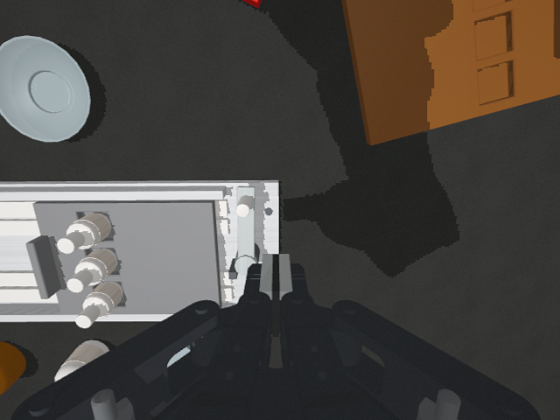

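The wrist view shows the docked carrier with vials upright, and the peg top at (244,210). The fingertips are just beyond the end of the track. I check the peg position, then descend.

```bash
python3 -c "
from h import *
d=dict(np.load('w2.npz'));k=640/560
print((W.T@(onplane(d,242*k,211*k,71.5)-O)).round(1),(W.T@(depthpt(d,242*k,211*k)-O)).round(1))"
```

```text
[119.   67.1  71.5] [119.   67.2  71.9]
```

Request:
{"fn": "jog_arm", "kwargs": {
  "series": [
    [[0,0,0],[40,6,1],1],
    [[0,0,0],[40,0,0],1],
    [[0,0,0],[33,0,0],1],
    [[0,0,0],[0,0,0],1]
  ]
}}

```text
clock: 12.28
eef_pos: [501.8, 282.4, 77.3]
tool_rot: [-2.378, 1.565, -2.544]
force: [-0.5, -0.1, 0.0]
width: 0.1
```

Request:
{"fn": "jog_arm", "kwargs": {
  "series": [
    [[0,0,0],[0,-6,0],1],
    [[0,0,0],[0,-6,0],1],
    [[0,0,0],[0,-5,0],1],
    [[0,0,0],[0,-5,0],1],
    [[0,0,0],[0,-5,0],1],
    [[0,0,0],[0,-5,0],1],
    [[0,0,0],[0,-6,0],1],
    [[0,0,0],[0,-6,0],1]
  ]
}}

```text
clock: 13.28
eef_pos: [496.3, 241.7, 79.2]
tool_rot: [0.855, 1.57, 0.692]
force: [1.8, 2.5, -0.8]
width: 0.2
```

```bash
python3 -c "
from h import *
rep([83,57.5,52])"
```

```text
t 13.28 TCP [496.3 241.7  79.2] tip(track) [110.3  63.9  54.2] F(track) [ 2.8 -1.3 -0.8] w 0.2
tool axes in track
 [[ 0.001  1.     0.001]
 [-0.001  0.001 -1.   ]
 [-1.     0.001  0.001]]
shift [  2.2 -27.3   6.4]
```

Request:
{"fn": "jog_arm", "kwargs": {
  "series": [
    [[0,0,0],[0.5,-5.4,0],1],
    [[0,0,0],[0.5,-5.4,0.5],1],
    [[0,0,0],[0,-5.4,1.2],1],
    [[0,0,0],[0,-5.4,2],1],
    [[0,0,0],[0,-5.4,2.7],1],
    [[0,0,0],[0,-4.5,3.2],1],
    [[0,0,0],[0,-4.2,3.4],1]
  ]
}}

```text
clock: 14.15
eef_pos: [503.2, 204.6, 78.1]
tool_rot: [1.611, 1.57, 1.447]
force: [0.3, 2.7, -0.5]
width: -0.5
```

```bash
python3 -c "
from h import *
rep([63.6,39.4,54]); d=grab('scene','s5'); cv2.imwrite('pics/s5c.png',cv2.resize(d['img'][220:400,250:450,::-1],None,fx=2.6,fy=2.6,interpolation=2))"
```

```text
t 14.15 TCP [503.2 204.6  78.1] tip(track) [74.7 51.  53.1] F(track) [ 2.7  0.1 -0.5] w -0.5
tool axes in track
 [[ 0.001  1.     0.001]
 [ 0.     0.001 -1.   ]
 [-1.     0.001 -0.   ]]
shift [ -0.9 -11.2  11.6]
```

View pics/s5c.png

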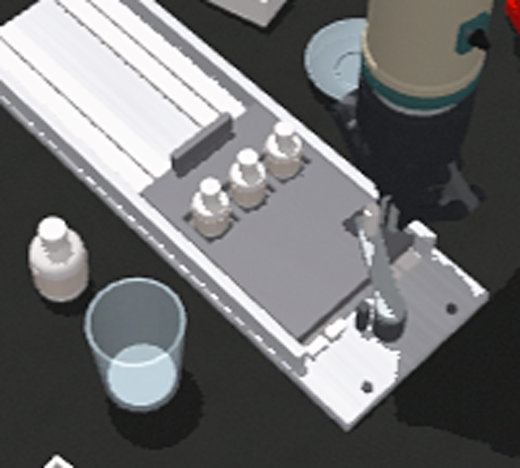

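The bar is about halfway round, with the finger on the outer side of the peg at crop (385,215). The carrier is still seated. I continue round the arc.

Request:
{"fn": "jog_arm", "kwargs": {
  "series": [
    [[0,0,0],[0,-3.7,3.9],1],
    [[0,0,0],[0,-3.5,4],1],
    [[0,0,0],[0,-3.3,4.5],1],
    [[0,0,0],[0,-3,5],1],
    [[0,0,0],[0,-2.5,5],1],
    [[0,0,0],[0,-2,5],1],
    [[0,0,0],[0,-1,4],1]
  ]
}}

```text
clock: 15.08
eef_pos: [530.8, 180.5, 78.1]
tool_rot: [3.045, 1.57, 2.881]
force: [-0.9, 1.4, 0.8]
width: 0.1
```

```bash
python3 -c "
from h import *
rep([53,17,54])"
```

```text
t 15.07 TCP [530.8 180.5  78.1] tip(track) [55.5 19.8 53.1] F(track) [1.3 1.1 0.8] w 0.1
tool axes in track
 [[ 0.     1.     0.001]
 [ 0.001  0.001 -1.   ]
 [-1.     0.    -0.001]]
shift [-0.9 -2.5  2.8]
```

Request:
{"fn": "jog_arm", "kwargs": {
  "series": [
    [[0,0,0],[0,-1,2],1],
    [[0,0,0],[0,-0.5,2],1],
    [[0,0,0],[0,0,1.5],1]
  ]
}}

```text
clock: 15.45
eef_pos: [532.8, 179.5, 78.0]
tool_rot: [-3.093, 1.564, 3.028]
force: [-8.4, 3.9, 5.4]
width: 0.0
```

Request:
{"fn": "jog_arm", "kwargs": {
  "series": [
    [[0,0,0],[0,0,1.5],1],
    [[0,0,0],[0,0,0],1]
  ]
}}

```text
clock: 15.7
eef_pos: [532.9, 179.4, 77.9]
tool_rot: [-3.043, 1.562, 3.079]
force: [-9.3, 3.8, 7.5]
width: -0.2
```

It is at a hard stop, 9 N with the finger at y≈17. I back off outward, rise, and check.

Request:
{"fn": "jog_arm", "kwargs": {
  "series": [
    [[0,0,0],[0,1,-5],1],
    [[0,0,0],[0,2,-10],1],
    [[0,0,0],[0,0,-10],1],
    [[0,0,0],[-40,0,-10],1],
    [[0,0,0],[-60,0,0],1],
    [[0,0,0],[-60,30,-30],1],
    [[0,0,0],[0,60,-30],1],
    [[0,0,0],[0,60,0],1]
  ]
}}

```text
clock: 16.7
eef_pos: [471.8, 336.5, 230.6]
tool_rot: [1.774, 1.569, 1.612]
force: [0.5, -0.7, -1.3]
width: 0.3
```

Request:
{"fn": "jog_arm", "kwargs": {
  "series": [
    [[0,0,0],[0,60,0],1],
    [[0,0,0],[0,60,0],1],
    [[0,0,0],[0,0,0],1],
    [[0,0,0],[0,0,0],1]
  ]
}}

```text
clock: 17.2
eef_pos: [492.8, 452.3, 228.7]
tool_rot: [-1.825, 1.569, -1.989]
force: [0.2, -0.3, -0.6]
width: -0.2
```

```bash
python3 -c "
from h import *
rep(); grab('top','t3'); d=grab('scene','s6'); cv2.imwrite('pics/s6c.png',cv2.resize(d['img'][200:400,220:450,::-1],None,fx=3,fy=3,interpolation=2))
p=np.array([W.T@(depthpt(d,u,v)-O) for v in range(200,400) for u in range(220,450) if d['range_z'][v,u]>0])
for lo,hi in((-70,-60),(0,30),(30,84)):
  m=(p[:,0]>lo)&(p[:,0]<hi)&(abs(p[:,1])<55)&(abs(p[:,1])>20)&(p[:,2]<60); print(lo,np.median(p[m,2]))
m=(p[:,2]>62)&(p[:,2]<76)&(p[:,0]>30)&(p[:,0]<130)&(abs(p[:,1])<75); print('peg',m.sum(),p[m].mean(0))"
```

```text
t 17.2 TCP [492.8 452.3 228.7] tip(track) [317.4 101.7 203.7] F(track) [-0.3 -0.3 -0.6] w -0.2
tool axes in track
 [[-0.002  1.     0.001]
 [ 0.     0.001 -1.   ]
 [-1.    -0.002 -0.   ]]
-70 33.38309424978536
0 33.5305872796805
30 33.686634490522124
peg 39 [56.16561672  0.50448848 69.4655325 ]
```

View pics/s6c.png

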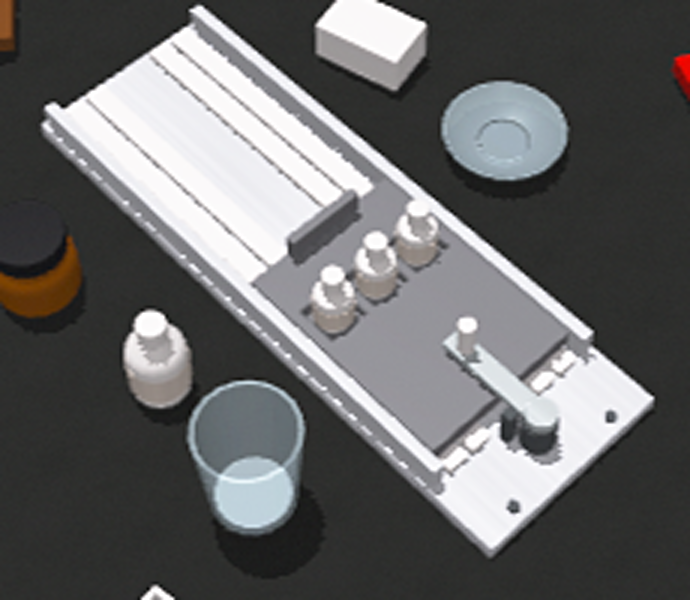

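The keeper lies along the track over the board, with the peg at (56, 0.5). The board is level at 33.4–33.7, the vials are upright and the bystanders are in place. Handing in.

```bash
python3 -c "
from cell import *
print(finish_job())"
```

```text
the job is handed in; nothing more can be done
None
```

I pushed the grey carrier low on its trailing face, with closed fingertips tilted 10°, about 135 mm along the rails. The force dipped as it dropped, then rose to about 11 N at the notch stop. I drew back, pushed the keeper round by its peg until it stopped at about 10 N, moved clear and handed in at about 17 s of the 53 s allowed.

Last checks, none of which failed or disagreed:
- **Carrier:** the board top reads 33.4–33.7 mm along its length, against 34 mm when seated, so it is level in the notches.
- **Keeper:** the peg measures x +56, y +0.5 mm in the track frame, which puts the keeper at about 1.56 rad.
- **Vials and bystanders:** in the last scene picture the three vials stand upright. The glassware and containers look unmoved; I judged this by eye and did not measure it.
- **Robot:** it is clear of everything, with about zero force at the wrist.

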